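# Change the vacuum manifold over to the wide hose outlet

## Robot

A 7-joint arm with a two-finger parallel gripper is mounted at the origin on a cart in front of the work surface, level with it; the furniture and walls round the work are solid. World frame = base frame: x ahead of the robot, y to its left, z up, the work surface at z = 0. Lengths are in m, angles in rad, forces in N, time in s.
With the tool pointing down it reaches from about 0.35 to 0.9 m from the base axis. Payload 8.1 kg.
Tool frame: the origin (TCP) lies between the finger pads; the fingertips stand 11 mm ahead of it and the grasp point (between the pads) lies 8 mm behind it; z points along the fingers, y is the line along which they close (so a half turn about z gives the same grasp; the last joint's range is limited). The gripper opens to 92 mm and grips with 3 to 60 N. Pads are 19 mm wide; open, the fingers measure 130 mm over their backs; the gripper's body (75 mm by 190 mm) begins 47 mm behind the grasp point.
Start: joints at [1.186, 0.434, 0.025, 1.573, -0.012, 1.134, -0.075], TCP at [0.174, -0.6, 0.215] pointing down, gripper open.
Joint ranges: [-2.62, 2.62], [-0.44, 2.09], [-1.27, 1.32], [0.08, 2.57], [-1.32, 4.46], [0.12, 2], [-2.74, 2.74]. Speed limits (rad/s): [2.22, 2.22, 3.01, 3.01, 3.14, 3.14, 3.14].

## Interface

Orientations are given as a rotation vector (axis times angle).
In Python, from cell import observe, get_image, camera_params, sign_off gives the robot as it stands.
- The arm moves only by the shell command python3 -m pendant 'ROWS' [FORCE]. ROWS is JSON, one flat list of numbers, 7 for each row, row after row: the shift along the tool's x, y, z in m, then the turn, a rotation vector about the tool's x, y, z in rad, then the finger opening in m, from 0 to 0.0918. In form: [dx, dy, dz, rx, ry, rz, jaw, dx, dy, dz, rx, ry, rz, jaw, ...]. A call has 1 to 10 rows; each row shifts and turns the commanded pose from where the row before left it, along the tool's axes as they then stand; what a row does not reach is not made up. A row lasts 1/8 s, in which the tool goes at most 62.5 mm and 10.7 degrees, less where a joint would pass 70% of its speed; a pose out of reach is approached as far as the arm can. A call is refused whole if a number of a shift passes 0.0625 or a number of a turn 0.188, either way. A call with a gripper value outside its range is refused whole. The fingers move at their own pace and stop on an object; FORCE is the grip in N (left out, the last holds). Time passes only in rows, so rows that do not move let the fingers close. It gives the time, the measured TCP pose, the force, the opening and the grip force at its end, in the units of the state.
- observe(): the state, without advancing time (a new reading comes with each control period).
- get_image(name): name is "scene" or "top" or "wrist"; returns the picture (384x512x3 uint8, red, green, blue); there is no depth.
- camera_params(name): a dict with "intrinsics" (3x3 intrinsics, pixels), "eye" and "rotation" of the camera in the world; the wrist camera has in their place "T_tool_cam" (4x4, takes a point from camera to tool coordinates, whose origin is the TCP and whose axes are the flange's). Camera axes: x right, y down, z forward; pixel columns grow to the right and rows downward; lengths in m; the calibration is good to about 2 mm. The wrist camera is an equidistant fisheye: a pixel r from the principal point sees the ray r / f radians off the axis. A picture is of the moment at which its call begins: read the wrist's pose just before it. camera_params takes no time and is no camera call.
- sign_off(): hands the job in; it is judged then, once.
The state is a dict: "clock": time; "joints": joint angles; "dq": joint speeds; "joint_efforts": joint torques, N m; "position": TCP position; "ee_rot": TCP orientation; "force": force on the tool from outside, world axes, zero at the start; "ft_torque": the same for the moment, N m; "width": opening from 0.0 (shut) to 1.0 (fully open); "gripper_force": force on a finger pad.
Only numpy, scipy, OpenCV 4.12 (cv2) and the standard library are available. Lean on these libraries where they do the work, as an engineer would, in place of code of your own. Each camera call takes 0.05 s, during which the arm holds its last target. There are 200 camera calls.

## Task

Get the vacuum manifold ready for the big suction head: with closed fingers, push the lever of the narrow hose outlet all the way round to shut (lying along the block), and only then push the lever of the wide hose outlet all the way open (straight above its outlet), so that the two outlets are never open together. Only push the levers with a fingertip, do not pinch them, and leave the pot and the black clip beside the manifold where they are.

Things in the scene. Friction and masses are not known exactly. Their poses are not given: they have to be found in the camera images.
- mat: Grey mat on the table in front of the console, 104 x 460 x 2 mm, fixed. Origin under its centre; its y axis runs along its length, away from the robot; its -x side is the table's edge, its +x side the console, whose front begins 10 mm beyond the mat, is about 105 mm high there and slopes up to 190 mm behind.
- manifold: Aluminium block on the mat, fixed, 40 mm deep (x), 163 long (y -99 to +64), 34 high. Origin under it, midway between the two valve stems on its top at y = -45 and +45 mm, x = 0; which valve is where varies. Outlets face -x, tops at most 38 mm above the mat. At the -y end: inlet barb and, on top at y = -78 mm, a round 38 mm gauge reaching 80 mm above the mat.
- valve_narrow: The valve with the narrow outlet: a thin ribbed hose barb, 11 mm across and about 30 mm long, with a small hexagon nut, on the block's front. Fixed. Origin under its stem axis at the foot of the block, axes as the manifold's. Starts open.
- valve_wide: The valve with the wide outlet: a fat ribbed hose barb, 29 mm across, with a round 33 mm flange, on the block's front. Fixed. Origin under its stem axis at the foot of the block, axes as the manifold's. Starts shut.
- narrow_lever (a joint): Angle of the lever on the narrow outlet's valve, rad. 0 = shut: lever along the block (manifold +y); 1.571 = open: square to the block, above its own outlet (manifold -x). Grows counter-clockwise seen from above; hard stops at 0 and 1.571; stiff (0.12 N m, 2.5 N at 48 mm from the stem), no spring, stays where left. Starts open or nearly so (1.2 to 1.55).
- wide_lever (a joint): Angle of the lever on the wide outlet's valve, rad. 0 = shut: lever along the block (manifold +y); 1.571 = open: square to the block, above its own outlet (manifold -x). Grows counter-clockwise seen from above; hard stops at 0 and 1.571; stiff (0.12 N m, 2.5 N at 48 mm from the stem), no spring, stays where left. Starts shut or nearly so (0 to 0.08).
- narrow_tip (a point): Outer end of the narrow outlet's lever, on its centre line, 66 mm from the stem axis, 67 mm above the mat. The black grip sleeve is a straight bar 14 mm wide and 12 mm high (61 to 73 mm above the mat) from 22 mm to 66 mm from the stem axis; below it is free down to 53 mm above the mat everywhere in its sweep.
- wide_tip (a point): Outer end of the wide outlet's lever, on its centre line, 66 mm from the stem axis, 67 mm above the mat. The black grip sleeve is a straight bar 14 mm wide and 12 mm high (61 to 73 mm above the mat) from 22 mm to 66 mm from the stem axis; below it is free down to 53 mm above the mat everywhere in its sweep.
- narrow_pivot (a point): Point on the vertical stem axis of the narrow outlet's lever, at the height of the middle of the grip sleeve (67 mm above the mat). A stem nut of radius 6.5 mm stands round it, lower than the sleeve's middle.
- wide_pivot (a point): Point on the vertical stem axis of the wide outlet's lever, at the height of the middle of the grip sleeve (67 mm above the mat). A stem nut of radius 6.5 mm stands round it, lower than the sleeve's middle.
- pot: Cream pot with a white lid and a pink body, 53 mm across, 50 mm high, loose on the mat beside the inlet end of the manifold; origin under its centre. To be left alone.
- clip: Black spring clip electrode lying on the mat beside the inlet end of the manifold, loose, 14 x 52 x 15 mm; origin under its centre. To be left alone.

How it is judged:
By the outcome, as a careful person would: the job done as asked, in the order asked, and still so for the second after the job is handed in, with the robot touching nothing.
It also fails if it takes over 45 s, if anything falls off the work surface, if the arm or the gripper's body presses on something with over 40 N, if the wrist force passes 120 N, or if a joint passes its speed limit or range.

## Working session

There is one attempt and no reset: what is moved stays moved. The work goes in short steps, Python scripts to look and compute and a shell command to move; the robot and the scene stay as the last step left them, time stands still between calls to the robot, and variables do not carry over. Pictures are saved under pics/ and viewed, at most 10 in all, crops included, and the job is handed in when it is done.

```bash
mkdir -p pics
python3 - <<'E'
from cell import *
import cv2
s=observe();print(s)
for n in("scene","top","wrist"):
    print(n,camera_params(n)); cv2.imwrite(f"pics/{n}0.png",get_image(n)[:,:,::-1])
a=[cv2.imread(f"pics/{n}0.png") for n in("scene","top")]
E
```

```text
{'clock': 0.0, 'joints': array([ 1.18641754,  0.43519981,  0.02495717,  1.57411695, -0.01167076,
        1.13402611, -0.07512822]), 'dq': array([ 0.0003157 , -0.00054903,  0.00036851,  0.00065438, -0.00064959,
        0.00193334, -0.00015604]), 'joint_efforts': array([ 5.22219198e-04, -6.67862034e+01,  9.84919444e-01, -3.14460111e+01,
       -6.06028922e-02,  4.26913938e-02,  1.72434725e-04]), 'position': array([ 0.17361014, -0.59982621,  0.21395152]), 'ee_rot': array([-3.10892701e+00, -4.40755627e-01,  4.69006780e-04]), 'force': array([-0.29103213, -1.56046818, -0.26313937]), 'ft_torque': array([-0.03392226,  0.02543236,  0.03847503]), 'gripper_force': 0.0, 'width': 1.0001703731865024}
scene {'intrinsics': array([[448.96228685,   0.        , 252.74481125],
       [  0.        , 448.96228685, 193.92610086],
       [  0.        ,   0.        ,   1.        ]]), 'eye': array([0.10988145, 0.69164882, 0.65142894]), 'rotation': array([-0.69734017,  2.58290636, -1.1402524 ])}
top {'intrinsics': array([[420.51415948,   0.        , 252.72369776],
       [  0.        , 420.51415948, 194.67769216],
       [  0.        ,   0.        ,   1.        ]]), 'eye': array([0.34853155, 0.18284903, 0.92399393]), 'rotation': array([-2.17518554,  2.12925775, -0.16568565])}
wrist {'intrinsics': array([[297.31863964,   0.        , 255.63267147],
       [  0.        , 297.31863964, 190.7881924 ],
       [  0.        ,   0.        ,   1.        ]]), 'T_tool_cam': array([[ 5.20714680e-04, -9.55245473e-01, -2.95813818e-01,
         8.09082463e-02],
       [ 9.99999580e-01,  2.74232135e-04,  8.74724031e-04,
         4.18165610e-04],
       [-7.54454516e-04, -2.95814149e-01,  9.55245215e-01,
        -1.70644943e-01],
       [ 0.00000000e+00,  0.00000000e+00,  0.00000000e+00,
         1.00000000e+00]])}
```

View pics/scene0.png

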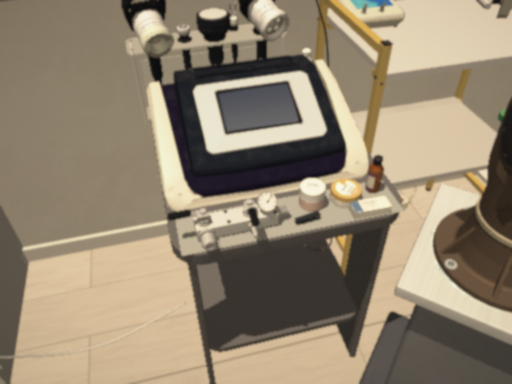

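View pics/top0.png

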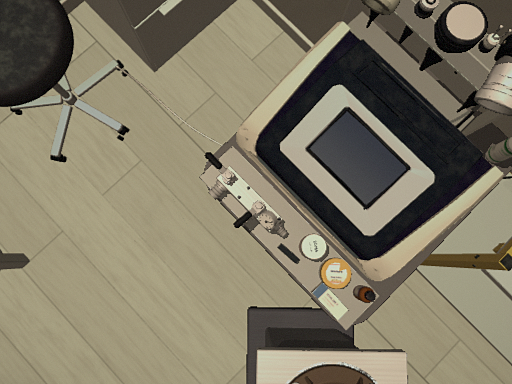

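The top view shows the manifold near (245,205) and the robot base at the bottom. One lever points off the block at about (243,218), and the other lies along it at about (212,160). I'll enlarge both views.

Run:
```python
import cv2
a=cv2.imread("pics/top0.png")[140:270,190:330]; cv2.imwrite("pics/t1.png",cv2.resize(a,None,fx=4.5,fy=4.5,interpolation=2))
a=cv2.imread("pics/scene0.png")[170:260,160:330]; cv2.imwrite("pics/s1.png",cv2.resize(a,None,fx=4.5,fy=4.5,interpolation=2))
```

```text
(no output)
```

View pics/t1.png

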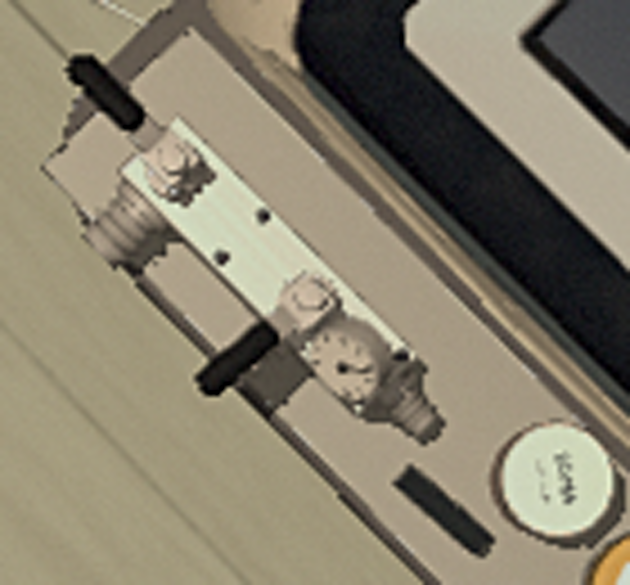

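View pics/s1.png

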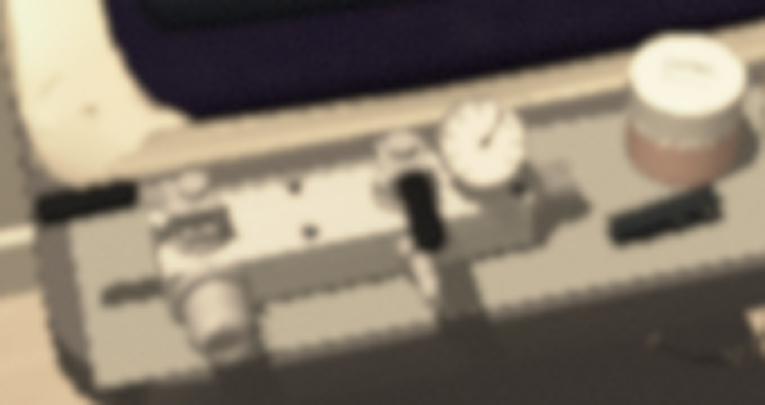

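Top crop: the narrow lever runs from (203,383) at its tip to (272,330), with its stem at about (312,297). The wide lever runs from (75,68) to (137,122), with its stem at about (180,165). Scene crop: narrow tip at (432,245) and inner end at (412,180); wide tip at (40,207) and inner end at (135,193). So the narrow valve is at the inlet end (y=-45) and the wide one at y=+45.

```bash
cat > h.py <<'E'
import numpy as np,cv2
from cell import *
from scipy.spatial.transform import Rotation as R
from scipy.optimize import least_squares
def proj(n,P):
    c=camera_params(n); p=(np.atleast_2d(P)-c["eye"])@R.from_rotvec(c["rotation"]).as_matrix()
    q=p@c["intrinsics"].T; return q[:,:2]/q[:,2:]
def px(L,o): return (np.array(L,float)+.5)/4.5-.5+np.array(o)
E
python3 - <<'E'
from h import *
T=px([(203,383),(272,330),(75,68),(137,122)],(190,140))
S=px([(432,245),(412,180),(40,207),(135,193)],(160,170))
for i in range(4):
    f=lambda P:np.r_[proj("top",P)[0]-T[i],proj("scene",P)[0]-S[i]]
    r=least_squares(f,[.4,.2,.07]);print("tri",r.x.round(4),r.fun.round(2))
def pts(v):
    x,y,z,w,an,aw=v; L=[]
    c,s=np.cos(w),np.sin(w)
    for yy,a in((-.045,an),(.045,aw)):
        for r in(.066,.022):
            lx,ly=-r*np.sin(a),yy+r*np.cos(a); L.append((x+c*lx-s*ly,y+s*lx+c*ly,z))
    return np.array(L)
f=lambda v:np.r_[(proj("top",pts(v))-T).ravel(),(proj("scene",pts(v))-S).ravel()]
r=least_squares(f,[.42,.2,.07,.7,1.5,.05],loss="soft_l1")
print("x,y,z,yaw,an,aw",r.x.round(4),f(r.x).round(1))
x,y,z,w=r.x[:4]
def W(lx,ly,z): return [x+np.cos(w)*lx-np.sin(w)*ly,y+np.sin(w)*lx+np.cos(w)*ly,z]
print("pivots",W(0,-.045,z),W(0,.045,z))
print("gauge proj top crop",(proj("top",W(0,-.078,.08))-[190,140])*4.5,"scene",(proj("scene",W(0,-.078,.08))-[160,170])*4.5)
print("mount corner far end block top, crop",[(proj("top",W(a,.064,.036))-[190,140])*4.5 for a in(-.02,.02)])
E
```

```text
tri [0.4068 0.2089 0.0672] [ 0.58  1.2  -1.18 -0.1 ]
tri [0.4329 0.1788 0.0657] [ 0.28  0.57 -0.58 -0.05]
tri [0.5525 0.2727 0.0722] [ 0.01  0.02 -0.02 -0.  ]
tri [0.528  0.2432 0.067 ] [ 0.25  0.45 -0.46 -0.06]
x,y,z,yaw,an,aw [ 0.4792  0.1939  0.0682 -0.7592  1.4878 -0.0192] [-0.3  2.4  0.8  0.1 -0.2 -1.4  0.7  1.5 -0.5  0.6 -0.6 -1.5 -1.7  1.1
  0.8 -0.4]
pivots [np.float64(0.4482444631206397), np.float64(0.1613027745752602), np.float64(0.06820635649457438)] [np.float64(0.5101974749324297), np.float64(0.22658542408834442), np.float64(0.06820635649457438)]
gauge proj top crop [[364.03395233 346.17751725]] scene [[472.13369271 100.46272025]]
mount corner far end block top, crop [array([[116.37882904, 174.88826624]]), array([[175.95196573, 116.49230557]])]
```

Run:
```python
from h import *
def tri(t,s):
    f=lambda P:np.r_[proj("top",P)[0]-t,proj("scene",P)[0]-s]
    r=least_squares(f,[.4,.0,.2]);return r.x.round(3),r.fun.round(1)
print("gold",tri((422,264),(385,45)))
print("gold2",tri((505,250),(385,45)))
w=-.7592
def ray(n,u,z):
    c=camera_params(n);d=R.from_rotvec(c["rotation"]).as_matrix()@np.linalg.inv(c["intrinsics"])@[u[0],u[1],1]
    return c["eye"]+d*(z-c["eye"][2])/d[2]
def M(p): 
    d=np.array(p[:2])-[.4792,.1939]; return np.array([np.cos(w)*d[0]+np.sin(w)*d[1],-np.sin(w)*d[0]+np.cos(w)*d[1]])*1000
for n,u,z in(("mat -x far",(42,165),.002),("mat +x far",(190,30),.002),("mat -x mid",(340,492),.002),("block front",(125,172),.036),("block back",(178,118),.036),("mat +x edge mid",(380,215),.002),("console edge?",(405,195),.105)):
    p=ray("top",px([u],(190,140))[0],z);print(n,p.round(3),M(p).round(1))
```

```text
gold (array([ 0.327, -0.075,  0.309]), array([  3.6,   9.9, -13. ,   0.3]))
gold2 (array([ 0.358, -0.238,  0.239]), array([ 1.5,  4.4, -6.2,  0.2]))
mat -x far [0.52  0.295 0.002] [-39.8 101.1]
mat +x far [0.59  0.223 0.002] [60.2 97.8]
mat -x mid [0.363 0.145 0.002] [ -50.7 -116. ]
block front [0.511 0.251 0.036] [-16.1  63.3]
block back [0.538 0.226 0.036] [20.2 64. ]
mat +x edge mid [0.499 0.127 0.002] [ 60.1 -35.1]
console edge? [0.491 0.122 0.105] [ 57.7 -43.7]
```

View pics/wrist0.png

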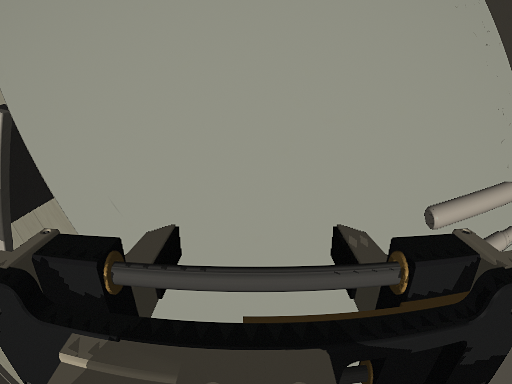

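The wrist view shows a blank white table under the gripper, with something at the right edge. I'll go up first, then across high over the console side.

```bash
python3 -m pendant '[0.019,0.0056,-0.057,0,0,0,0, 0.019,0.0056,-0.057,0,0,0,0, 0.019,0.0056,-0.057,0,0,0,0, 0.019,0.0056,-0.057,0,0,0,0, 0.019,0.0056,-0.057,0,0,0,0]' 10
python3 -m pendant '[0.027,-0.052,0,0,0,0,0, 0.027,-0.052,0,0,0,0,0, 0.027,-0.052,0,0,0,0,0, 0.027,-0.052,0,0,0,0,0, 0.027,-0.052,0,0,0,0,0, 0.027,-0.052,0,0,0,0,0, 0.027,-0.052,0,0,0,0,0]'
```

```text
clock: 0.78
position: [0.2731, -0.6004, 0.5017]
ee_rot: [3.11, 0.441, 0.0]
force: [0.6, -1.9, 0.3]
width: 0.501
gripper_force: 0.0
clock: 1.65
position: [0.353, -0.1966, 0.4997]
ee_rot: [3.11, 0.441, -0.0]
force: [1.6, 0.6, -0.1]
width: 0.003
gripper_force: 0.0
```

```bash
python3 -m pendant '[0.027,-0.052,0,0,0,0,0, 0.027,-0.052,0,0,0,0,0, 0.027,-0.052,0,0,0,0,0, 0.027,-0.052,0,0,0,0,0, 0.027,-0.052,0,0,0,0,0, 0.027,-0.052,0,0,0,0,0]'
python3 -m pendant '[0,0,0,0,0,-0.175,0, 0,0,0,0,0,-0.175,0, 0,0,0,0,0,-0.175,0, 0,0,0,0,0,-0.175,0, 0,0,0,0,0,-0.175,0, 0,0,0,0,0,-0.175,0, 0,0,0,0,0,-0.175,0, 0,0,0,0,0,-0.175,0]'
python3 -m pendant '[0,0,0,0,0,-0.175,0, 0,0,0,0,0,-0.175,0, 0,0,0,0,0,-0.175,0, 0,0,0,0,0,-0.175,0]'
python3 - <<'E'
from h import *
s=observe();print(s["joints"].round(2),s["position"]);m=R.from_rotvec(s["ee_rot"]).as_matrix();print(m.round(3))
print("tool x ang",np.arctan2(m[1,0],m[0,0]))
E
```

```text
clock: 2.4
position: [0.422, 0.1477, 0.4998]
ee_rot: [3.11, 0.44, 0.001]
force: [0.8, -0.7, 1.1]
width: 0.002
gripper_force: 0.0
clock: 3.4
position: [0.4219, 0.146, 0.4995]
ee_rot: [-2.088, -2.347, 0.001]
force: [0.5, -0.8, -0.2]
width: 0.009
gripper_force: 0.0
clock: 3.9
position: [0.4219, 0.146, 0.4995]
ee_rot: [-1.157, -2.921, 0.001]
force: [-0.5, 0.9, -0.3]
width: 0.005
gripper_force: 0.0
[ 0.33  0.11 -0.87  1.36  0.09  1.71  0.28] [0.42187802 0.14599079 0.49951409]
[[-0.729  0.685 -0.   ]
 [ 0.685  0.729 -0.   ]
 [ 0.    -0.001 -1.   ]]
tool x ang 2.3874647158368183
```

Run:
```python
from h import *
s=observe();np.savez("p1.npz",p=s["position"],r=s["ee_rot"]);im=get_image("wrist")[:,:,::-1];cv2.imwrite("pics/w1.png",im)
cv2.imwrite("pics/w1b.png",cv2.resize(im[0:260,130:430],None,fx=2.3,fy=2.3,interpolation=2))
```

```text
(no output)
```

View pics/w1b.png

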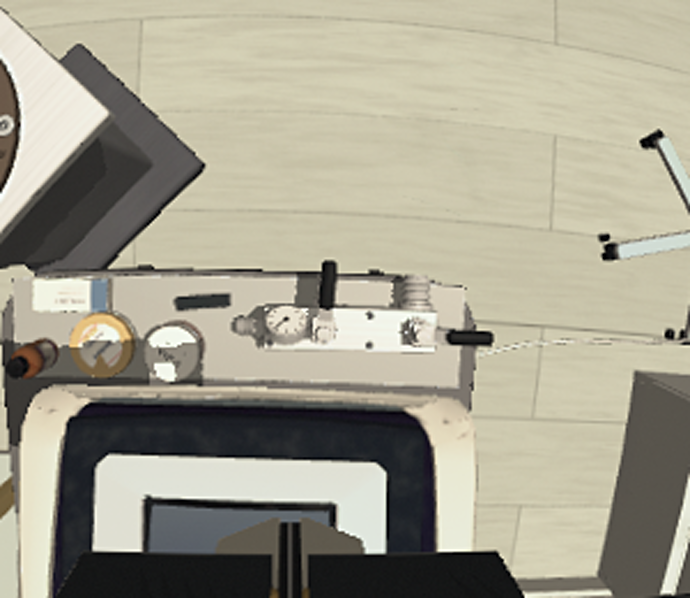

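Wrist crop: narrow lever from its tip (329,262) to (328,308); wide lever from its tip (492,338) to (447,338). The console's front lip is at about row 388. I'll refit the pose using all three cameras.

```bash
cat >> h.py <<'E'
def projw(P,pos,rot):
    c=camera_params("wrist");K=c["intrinsics"];T=c["T_tool_cam"]
    t=(np.atleast_2d(P)-pos)@R.from_rotvec(rot).as_matrix()
    q=(t-T[:3,3])@T[:3,:3]; rr=np.hypot(q[:,0],q[:,1]); th=np.arctan2(rr,q[:,2])
    return q[:,:2]/rr[:,None]*(th*K[0,0])[:,None]+K[:2,2]
def pts(v):
    x,y,z,w,an,aw=v; L=[]
    c,s=np.cos(w),np.sin(w)
    for yy,a in((-.045,an),(.045,aw)):
        for r in(.066,.022):
            lx,ly=-r*np.sin(a),yy+r*np.cos(a); L.append((x+c*lx-s*ly,y+s*lx+c*ly,z))
    return np.array(L)
E
python3 - <<'E'
from h import *
d=np.load("p1.npz")
T=px([(203,383),(272,330),(75,68),(137,122)],(190,140))
S=px([(432,245),(412,180),(40,207),(135,193)],(160,170))
Q=(np.array([(329,262),(328,308),(492,338),(447,338)])+.5)/2.3-.5+[130,0]
w=lambda v:(projw(pts(v),d["p"],d["r"])-Q).ravel()
for nm,f in(("all",lambda v:np.r_[(proj("top",pts(v))-T).ravel(),(proj("scene",pts(v))-S).ravel(),w(v)]),("wrist",lambda v:np.r_[w(v),(v[2]-.069)*1e4])):
    r=least_squares(f,[.42,.2,.07,-.76,1.5,.02],loss="soft_l1");print(nm,r.x.round(4),f(r.x).round(1))
    x,y,z,a=r.x[:4]; m=R.from_rotvec(d["r"]).as_matrix()
    for lx,ly in((.0,-.045),(0,.045)): 
        W=np.array([x+np.cos(a)*lx-np.sin(a)*ly,y+np.sin(a)*lx+np.cos(a)*ly,z]);print(W.round(4),"tool",(m.T@(W-d["p"])).round(4))
E
```

```text
all [ 0.4804  0.1934  0.0675 -0.7763  1.513   0.0304] [-0.1  2.3  0.9 -0.1 -0.3 -1.4  1.   1.  -0.5  0.7 -0.8 -1.3 -1.9  1.4
  0.5 -0.5  0.3 -1.  -1.2  0.5  0.3  0.1 -0.3 -0.2]
[0.4489 0.1613 0.0675] tool [-0.0092  0.0299  0.432 ]
[0.5119 0.2256 0.0675] tool [-0.0112  0.1199  0.432 ]
wrist [ 0.481   0.1932  0.069  -0.7814  1.5236  0.0558] [ 0.3 -0.8 -1.1  0.8  0.6  0.  -0.   0.  -0. ]
[0.4493 0.1613 0.069 ] tool [-0.0095  0.0302  0.4305]
[0.5127 0.2252 0.069 ] tool [-0.012   0.1201  0.4304]
```

```bash
python3 -m pendant '[0,0,0,0,0,0.022,0, 0.051,-0.004,0,0,0,0,0, 0,0,0.06,0,0,0,0, 0,0,0.06,0,0,0,0, 0,0,0.06,0,0,0,0, 0,0,0.06,0,0,0,0, 0,0,0.06,0,0,0,0, 0,0,0.04,0,0,0,0, 0,0,0,0,0,0,0]'
python3 - <<'E'
from h import *
s=observe();print(s["position"]);m=R.from_rotvec(s["ee_rot"]).as_matrix()
W=np.array([.4490,.1613,.0675]);print("pos rel narrow pivot tool",(m.T@(s["position"]-W)).round(4),s["force"])
im=get_image("wrist")[:,:,::-1];cv2.imwrite("pics/w2.png",im)
E
```

```text
clock: 5.08
position: [0.3812, 0.1782, 0.1578]
ee_rot: [-1.2, -2.899, 0.006]
force: [0.0, 0.4, 0.9]
width: 0.011
gripper_force: 0.0
[0.38119757 0.17824842 0.15780181]
pos rel narrow pivot tool [ 0.0602 -0.0364 -0.09  ] [0.04190916 0.43810899 0.89324523]
```

View pics/w2.png

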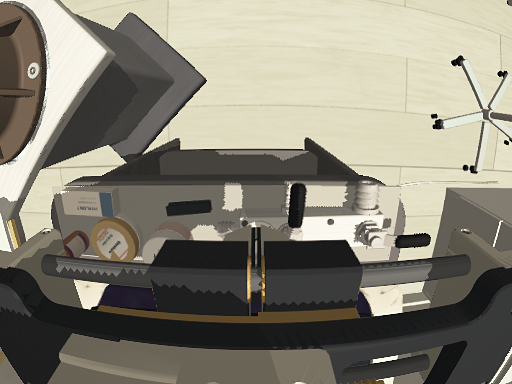

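The fingertips at (255,235) are thinner than 38 mm. The lever is at (297,205), clear to the right of them. I'll descend beside it.

```bash
python3 -m pendant '[0,0,0.043,0,0,0,0, 0,0,0.043,0,0,0,0, 0,0,0,0,0,0,0, -0.002,0.005,0,0,0,0,0, -0.002,0.005,0,0,0,0,0, 0,0,0,0,0,0,0]'
cat > rel.py <<'E'
from h import *
s=observe();m=R.from_rotvec(s["ee_rot"]).as_matrix()
for W in([.4490,.1613,.0675],[.5121,.2255,.0675]):print("rel pivot tool",((m.T@(s["position"]-W))*1000).round(1),"F tool",(m.T@s["force"]).round(1))
E
python3 rel.py
```

```text
clock: 5.88
position: [0.3944, 0.1841, 0.075]
ee_rot: [1.198, 2.902, 0.003]
force: [-0.5, 0.2, 0.2]
width: 0.007
gripper_force: 0.0
rel pivot tool [ 54.8 -22.4  -7.6] F tool [ 0.5 -0.2 -0.2]
rel pivot tool [  54.2 -112.4   -7.8] F tool [ 0.5 -0.2 -0.2]
```

```bash
python3 -m pendant '[0,0,0.003,0,0,0,0, 0.0005,0.0097,0,0,0,0,0, 0.0005,0.0097,0,0,0,0,0, -0.0014,0.0058,0,0,0,0,0, -0.0014,0.0058,0,0,0,0,0, -0.003,0.0054,0,0,0,0,0, -0.003,0.0054,0,0,0,0,0]'; python3 rel.py
```

```text
clock: 6.75
position: [0.4283, 0.2076, 0.0707]
ee_rot: [1.197, 2.905, -0.0]
force: [-0.7, -0.1, -0.2]
width: 0.003
gripper_force: 0.0
rel pivot tool [47.3 18.3 -3.2] F tool [ 0.4 -0.6  0.2]
rel pivot tool [ 46.8 -71.7  -3.2] F tool [ 0.4 -0.6  0.2]
```

Run:
```python
from h import *
a=get_image("wrist")[110:290,160:460,::-1];b=get_image("scene")[170:260,160:310,::-1]
cv2.imwrite("pics/c3.png",np.vstack([cv2.resize(a,(600,360),interpolation=2),cv2.resize(b,(400,240),interpolation=2)[:, :].repeat(1,0) if 0 else cv2.copyMakeBorder(cv2.resize(b,(400,240),interpolation=2),0,0,0,200,0)]))
```

```text
(no output)
```

View pics/c3.png

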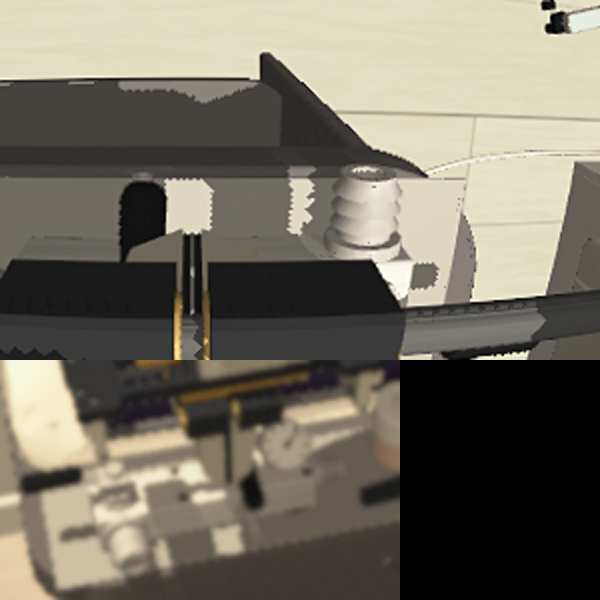

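Run:
```python
from h import *
s=observe();m=R.from_rotvec(s["ee_rot"]).as_matrix()
def cr(P): return ((projw(P,s["position"],s["ee_rot"])-[160,110])*2).round(0).tolist()
def cs(P): return ((proj("scene",P)-[160,170])*400/150+[0,360]).round(0).tolist()
print("fingertip",cr(s["position"]+m@[0,0,.011]),cs(s["position"]+m@[0,0,.011]))
for a in(1.55,1.51,1.3,1,.7):
    p=pts([.4804,.1934,.068,-.7763,a,.03]);print(a,cr(p[:2]),cs(p[:2]))
p=pts([.4804,.1934,.068,-.7763,a,.03]);print("wide",cr(p[2:]),cs(p[2:]))
```

```text
fingertip [[190.0, 228.0]] [[226.0, 499.0]]
1.55 [[133.0, 183.0], [136.0, 305.0]] [[257.0, 505.0], [242.0, 461.0]]
1.51 [[141.0, 183.0], [139.0, 305.0]] [[253.0, 506.0], [241.0, 461.0]]
1.3 [[186.0, 190.0], [152.0, 307.0]] [[233.0, 507.0], [234.0, 462.0]]
1 [[243.0, 213.0], [170.0, 314.0]] [[204.0, 504.0], [225.0, 461.0]]
0.7 [[287.0, 250.0], [185.0, 325.0]] [[179.0, 495.0], [217.0, 458.0]]
wide [[536.0, 330.0], [439.0, 344.0]] [[18.0, 485.0], [80.0, 471.0]]
```

The lever is at crop (143,215), which matches a = 1.51, so it hasn't moved. The fingertip has somehow gone past it. I'll enlarge the view to check the fingertip height.

Run:
```python
from h import *
s=observe();m=R.from_rotvec(s["ee_rot"]).as_matrix()
W=get_image("wrist")[:,:,::-1];S=get_image("scene")[:,:,::-1]
k=6
def crop(im,x,y,w,h): return cv2.resize(im[y:y+h,x:x+w],None,fx=k,fy=k,interpolation=cv2.INTER_CUBIC).copy()
a=crop(W,195,190,130,45);b=crop(S,200,185,130,52)
for dz,c in((-.02,(0,255,255)),(0,(0,255,0)),(.011,(0,0,255))):
    P=s["position"]+m@[0,0,dz]
    for im,p in((a,projw(P,s["position"],s["ee_rot"])[0]-[195,190]),(b,proj("scene",P)[0]-[200,185])):
        cv2.circle(im,tuple(int(v) for v in p*k),3,c,-1)
cv2.imwrite("pics/c4.png",np.vstack([a,b]))
```

```text
(no output)
```

View pics/c4.png

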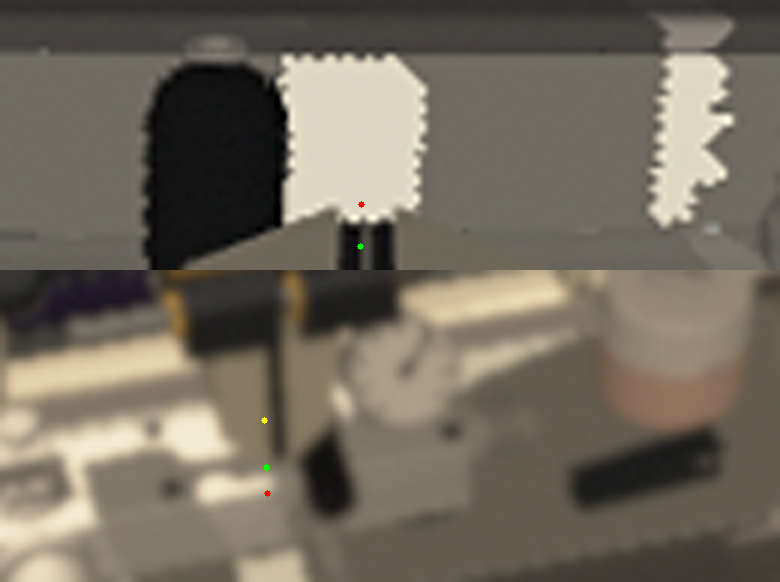

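The fingertip's lower end sits at about TCP height, at scene crop (280,465), where I predicted (267,493). So the closed tips stand roughly 10–15 mm higher than I assumed and passed over the sleeve. I'll lift, go back and come down lower, to TCP z of about 0.057.

```bash
python3 -m pendant '[0,0,-0.03,0,0,0,0, 0.005,-0.023,0,0,0,0,0, 0.005,-0.023,0,0,0,0,0, 0,0,0.022,0,0,0,0, 0,0,0.022,0,0,0,0, 0,0,0,0,0,0,0]'; python3 rel.py
python3 -m pendant '[0,0.004,0,0,0,0,0, 0,0.004,0,0,0,0,0, 0,0.004,0,0,0,0,0, 0,0.004,0,0,0,0,0]'; python3 rel.py
python3 -m pendant '[0,0.004,0,0,0,0,0, 0,0.004,0,0,0,0,0]'; python3 rel.py
```

```text
clock: 7.7
position: [0.3872, 0.1813, 0.0559]
ee_rot: [-1.196, -2.903, 0.003]
force: [-1.2, -0.2, 0.6]
width: 0.006
gripper_force: 0.0
rel pivot tool [ 58.  -29.2  11.8] F tool [ 0.7 -1.  -0.6]
rel pivot tool [  57.5 -119.3   12. ] F tool [ 0.7 -1.  -0.6]
clock: 8.2
position: [0.4001, 0.1937, 0.057]
ee_rot: [1.197, 2.904, 0.001]
force: [-1.1, 0.1, 0.1]
width: 0.003
gripper_force: 0.1
rel pivot tool [ 57.5 -11.5  10.5] F tool [ 0.9 -0.7 -0.1]
rel pivot tool [  57.  -101.5   10.5] F tool [ 0.9 -0.7 -0.1]
clock: 8.45
position: [0.4051, 0.1988, 0.0566]
ee_rot: [-1.197, -2.904, 0.002]
force: [-1.8, -1.2, 2.4]
width: 0.007
gripper_force: 1.9
rel pivot tool [57.6 -4.3 10.9] F tool [ 0.4 -2.2 -2.4]
rel pivot tool [ 57.2 -94.3  11. ] F tool [ 0.4 -2.2 -2.4]
```

Contact now, about 2.2 N against the push. Following the arc.

```bash
python3 -m pendant '[0,0.0035,0.002,0,0,0,0, 0,0.0035,0,0,0,0,0, -0.0015,0.006,0,0,0,0,0, -0.0015,0.006,0,0,0,0,0, -0.0032,0.0056,0,0,0,0,0, -0.0032,0.0056,0,0,0,0,0]'; python3 rel.py
cat > blob.py <<'E'
from h import *
s=observe();im=get_image("scene")
g=im.max(2)[185:245,160:280]; ys,xs=np.nonzero(g<40)
n,l,st,c=cv2.connectedComponentsWithStats((g<45).astype(np.uint8))
for i in range(1,n):
    if st[i,4]>8: print(st[i][:5]+[160,185,0,0,0],c[i].round(1)+[160,185])
for a in (1.51,1.2,.9,.6,.3,0): print(a,proj("scene",pts([.4804,.1934,.068,-.7763,a,.03])[:2].mean(0)).round(0))
E
python3 blob.py
```

```text
clock: 9.2
position: [0.4334, 0.2138, 0.0545]
ee_rot: [-1.197, -2.904, 0.001]
force: [-2.4, -1.8, 1.5]
width: 0.009
gripper_force: 1.6
rel pivot tool [48.1 26.3 12.9] F tool [ 0.4 -2.9 -1.5]
rel pivot tool [ 47.6 -63.8  13. ] F tool [ 0.4 -2.9 -1.5]
[188 185  66  17 169] [216.9 191.4]
[246 189  13   5  36] [252.4 191.2]
[247 195  14   8  80] [253.7 198.7]
[228 199  14   8  83] [234.3 202.5]
[169 212  20   7  78] [177.9 214.8]
[228 217   3   4  11] [228.9 218.6]
1.51 [[253. 216.]]
1.2 [[245. 216.]]
0.9 [[238. 215.]]
0.6 [[233. 213.]]
0.3 [[228. 209.]]
0 [[226. 205.]]
```

The force persists and the lever has left its original place. Continuing.

```bash
python3 -m pendant '[-0.0044,0.0046,0,0,0,0,0, -0.0044,0.0046,0,0,0,0,0, -0.0055,0.0032,0,0,0,0,0, -0.0055,0.0032,0,0,0,0,0, -0.006,0.0017,0,0,0,0,0]'; python3 rel.py
python3 -m pendant '[-0.006,0.0017,0,0,0,0,0, -0.003,0,0,0,0,0,0]'; python3 rel.py
python3 -m pendant '[-0.003,0,0,0,0,0,0, 0,0,0,0,0,0,0]'; python3 rel.py
```

```text
clock: 9.88
position: [0.4641, 0.208, 0.0547]
ee_rot: [-1.197, -2.904, -0.001]
force: [-2.5, -0.3, 0.3]
width: 0.005
gripper_force: 1.2
rel pivot tool [22.2 43.8 12.8] F tool [ 1.6 -2.  -0.3]
rel pivot tool [ 21.7 -46.2  12.8] F tool [ 1.6 -2.  -0.3]
clock: 10.12
position: [0.467, 0.2062, 0.0545]
ee_rot: [-1.189, -2.9, -0.002]
force: [-21.6, 14.4, 5.7]
width: 0.009
gripper_force: 12.7
rel pivot tool [18.6 44.6 13. ] F tool [25.5 -5.  -5.5]
rel pivot tool [ 18.5 -45.4  13.2] F tool [25.5 -5.  -5.5]
clock: 10.38
position: [0.4671, 0.2061, 0.0545]
ee_rot: [-1.185, -2.9, -0.003]
force: [-25.0, 15.2, 6.3]
width: 0.003
gripper_force: 14.2
rel pivot tool [18.3 44.7 13.1] F tool [28.6 -6.7 -6. ]
rel pivot tool [ 18.4 -45.4  13.2] F tool [28.6 -6.7 -6. ]
```

About 28 N at u = 18 mm, where I expected the stop at roughly 16.5, so the narrow lever is on its stop. I'll back off, lift and cross over to the wide lever's console side, then check the narrow lever from the wrist and top cameras.

```bash
python3 -m pendant '[0.006,0,0,0,0,0,0, 0.008,0,0,0,0,0,0, 0,0,-0.04,0,0,0,0, 0,0,-0.04,0,0,0,0, -0.022,0.0498,0,0,0,0,0, -0.022,0.0498,0,0,0,0,0, 0,0,0,0,0,0,0]'; python3 rel.py
python3 - <<'E'
from h import *
s=observe();W=get_image("wrist")[:,:,::-1];T=get_image("top")[:,:,::-1];k=4
print("wrist tips px",[(a,projw(pts([.4804,.1934,.068,-.7763,a,.03]),s["position"],s["ee_rot"]).round(0).tolist()) for a in(0,.1)])
a=cv2.resize(W[120:270,130:330],None,fx=4,fy=4,interpolation=2)
for q,c in((0,(0,0,255)),(.1,(0,255,255))):
    for p in (projw(pts([.4804,.1934,.068,-.7763,q,.03+q]),s["position"],s["ee_rot"])-[130,120])*4: cv2.circle(a,tuple(int(v) for v in p),3,c,-1)
cv2.imwrite("pics/c5.png",a)
E
```

```text
clock: 11.25
position: [0.5692, 0.2508, 0.1345]
ee_rot: [1.201, 2.901, 0.004]
force: [-1.3, -0.1, -0.1]
width: 0.004
gripper_force: 0.0
rel pivot tool [-21.8 148.5 -66.5] F tool [ 0.8 -0.9  0.1]
rel pivot tool [-22.6  58.5 -66.8] F tool [ 0.8 -0.9  0.1]
wrist tips px [(0, [[158.0, 172.0], [113.0, 174.0], [264.0, 168.0], [211.0, 170.0]]), (0.1, [[157.0, 165.0], [112.0, 171.0], [264.0, 168.0], [211.0, 170.0]])]
```

View pics/c5.png

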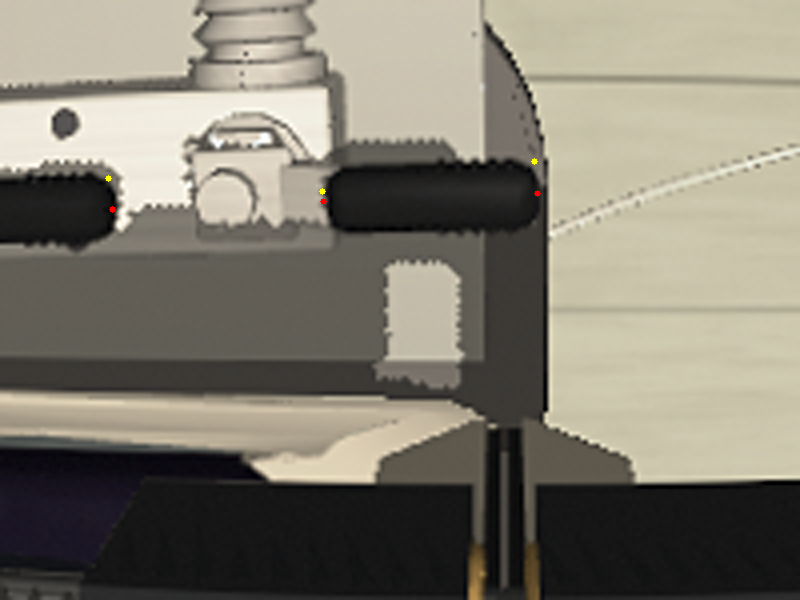

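The narrow lever's tip is at (115,210), right on the a=0 marker and parallel to the block, so it's shut. The wide lever runs (328–540,195), with the fingers on its console side at column 505. Descending behind it.

```bash
python3 -m pendant '[0.001,-0.006,0.04,0,0,0,0, 0,0,0.02,0,0,0,0, 0,0,0,0,0,0,0]'; python3 rel.py
python3 -m pendant '[0,0,0.018,0,0,0,0, 0,0,0,0,0,0,0]'; python3 rel.py
python3 -m pendant '[0.004,0,0,0,0,0,0, 0.004,0,0,0,0,0,0, 0.004,0,0,0,0,0,0]'; python3 rel.py
```

```text
clock: 11.72
position: [0.559, 0.2458, 0.0737]
ee_rot: [-1.196, -2.903, 0.004]
force: [-0.1, 0.6, 0.5]
width: 0.008
gripper_force: 0.0
rel pivot tool [-18.5 137.4  -6.5] F tool [ 0.6  0.4 -0.5]
rel pivot tool [-19.   47.4  -6.3] F tool [ 0.6  0.4 -0.5]
clock: 11.98
position: [0.5596, 0.2463, 0.0559]
ee_rot: [-1.197, -2.904, 0.002]
force: [0.2, -0.0, -0.5]
width: 0.004
gripper_force: 0.0
rel pivot tool [-18.6 138.3  11.4] F tool [-0.2  0.1  0.5]
rel pivot tool [-19.1  48.3  11.5] F tool [-0.2  0.1  0.5]
clock: 12.35
position: [0.5521, 0.2552, 0.0572]
ee_rot: [1.197, 2.903, 0.001]
force: [2.8, -1.1, -1.0]
width: 0.008
gripper_force: 1.5
rel pivot tool [ -6.9 139.3  10.5] F tool [-2.7  1.2  1. ]
rel pivot tool [-7.4 49.3 10.4] F tool [-2.7  1.2  1. ]
```

```bash
python3 -m pendant '[0.0051,-0.0007,0,0,0,0,0, 0.0051,-0.0007,0,0,0,0,0, 0.0051,-0.0007,0,0,0,0,0, 0.0056,-0.0032,0,0,0,0,0, 0.0056,-0.0032,0,0,0,0,0, 0.0046,-0.0044,0,0,0,0,0, 0.0046,-0.0044,0,0,0,0,0]'; python3 rel.py
python3 -m pendant '[0.0033,-0.0054,0,0,0,0,0, 0.0033,-0.0054,0,0,0,0,0, 0.0017,-0.006,0,0,0,0,0]'; python3 rel.py
python3 -m pendant '[0.0017,-0.006,0,0,0,0,0, 0,-0.003,0,0,0,0,0]'; python3 rel.py
```

```text
clock: 13.22
position: [0.5137, 0.2681, 0.0568]
ee_rot: [1.197, 2.904, 0.001]
force: [2.8, -1.6, 1.7]
width: 0.007
gripper_force: 1.8
rel pivot tool [ 29.4 121.4  10.7] F tool [-3.1  0.9 -1.7]
rel pivot tool [28.9 31.4 10.7] F tool [-3.1  0.9 -1.7]
clock: 13.6
position: [0.4959, 0.2625, 0.0569]
ee_rot: [-1.197, -2.905, -0.002]
force: [4.2, 1.6, 2.3]
width: 0.006
gripper_force: 2.2
rel pivot tool [ 38.  104.8  10.7] F tool [-1.9  4.1 -2.3]
rel pivot tool [37.5 14.8 10.6] F tool [-1.9  4.1 -2.3]
clock: 13.85
position: [0.4918, 0.2605, 0.0586]
ee_rot: [1.195, 2.902, 0.015]
force: [13.4, 10.0, 3.3]
width: 0.007
gripper_force: 7.0
rel pivot tool [ 39.5 100.5   9.9] F tool [-2.5 16.6 -3.1]
rel pivot tool [39.1 10.5  9. ] F tool [-2.5 16.6 -3.1]
```

```bash
python3 -m pendant '[0,-0.004,0,0,0,0,0, 0,0,0,0,0,0,0]'; python3 rel.py
python3 -m pendant '[0,-0.003,0,0,0,0,0, 0,0,0,0,0,0,0]'; python3 rel.py
```

```text
clock: 14.1
position: [0.489, 0.2583, 0.0599]
ee_rot: [1.194, 2.901, 0.015]
force: [6.7, 5.5, 18.0]
width: 0.002
gripper_force: 9.4
rel pivot tool [39.9 97.   8.6] F tool [ -0.9   8.8 -17.9]
rel pivot tool [39.5  6.9  7.7] F tool [ -0.9   8.8 -17.9]
clock: 14.35
position: [0.4883, 0.2576, 0.0601]
ee_rot: [1.194, 2.9, 0.021]
force: [12.2, 10.9, 12.3]
width: 0.004
gripper_force: 10.6
rel pivot tool [39.9 95.9  8.8] F tool [ -1.   16.6 -12.1]
rel pivot tool [39.5  5.9  7.5] F tool [ -1.   16.6 -12.1]
```

The force is well over the lever's 2.5 N friction and the finger is starting to ride up, so the lever is at its stop. I'll back off, lift and measure both lever directions with image code.

```bash
python3 -m pendant '[0,0.008,0,0,0,0,0, 0,0.012,0,0,0,0,0, 0,0,-0.05,0,0,0,0, 0,0,-0.06,0,0,0,0, -0.02,-0.02,-0.06,0,0,0,0, -0.02,-0.03,-0.06,0,0,0,0, 0,-0.02,-0.05,0,0,0,0, 0,0,0,0,0,0,0]'; python3 rel.py
cat > ang.py <<'E'
from h import *
s=observe();im=get_image("wrist")
pos,rot=s["position"],s["ee_rot"]
mask=(im.max(2)<60).astype(np.uint8)
n,l,st,c=cv2.connectedComponentsWithStats(mask)
for nm,k,a0 in(("narrow",0,0.),("wide",2,1.571)):
    v=[.4804,.1934,.068,-.7763,a0,a0]
    q=projw(pts(v)[k:k+2],pos,rot);ctr=q.mean(0).round().astype(int);i=l[ctr[1],ctr[0]]
    print(nm,"pred tip/inner",q.round(1).tolist(),"blob",i,st[i].tolist())
    if i==0: continue
    ys,xs=np.nonzero(l==i);P=np.c_[xs,ys].astype(float);
    # back-project blob pixels to z=.07 and fit axis
    cp=camera_params("wrist");K=cp["intrinsics"];T=cp["T_tool_cam"]
    d=P-K[:2,2];r=np.hypot(*d.T);th=r/K[0,0];D=np.c_[d/r[:,None]*np.sin(th)[:,None],np.cos(th)]
    M=R.from_rotvec(rot).as_matrix();D=D@T[:3,:3].T@M.T;e=pos+M@T[:3,3]
    X=e+D*((.072-e[2])/D[:,2])[:,None]
    (cx,cy),(w,h),_=cv2.minAreaRect(X[:,:2].astype(np.float32)*1000)
    u=np.linalg.svd(X[:,:2]-X[:,:2].mean(0),full_matrices=False)[2][0]
    w_=-.7763;cm=X[:,:2].mean(0)-[.4804,.1934];C,S=np.cos(w_),np.sin(w_)
    loc=np.array([C*cm[0]+S*cm[1],-S*cm[0]+C*cm[1]]);ul=np.array([C*u[0]+S*u[1],-S*u[0]+C*u[1]])
    piv=np.array([0,-.045 if k==0 else .045]);
    print(" axis angle",round(float(np.arctan2(-ul[0],ul[1])%np.pi),3),"centre-pivot",((loc-piv)*1000).round(1),"size",round(w,1),round(h,1))
E
python3 ang.py
```

```text
clock: 15.35
position: [0.4772, 0.1937, 0.3299]
ee_rot: [1.197, 2.901, 0.003]
force: [0.4, -0.4, -0.6]
width: 0.004
gripper_force: 0.0
rel pivot tool [   2.3   43.7 -262.3] F tool [-0.6 -0.   0.6]
rel pivot tool [   1.7  -46.3 -262.6] F tool [-0.6 -0.   0.6]
narrow pred tip/inner [[270.4, 156.5], [240.7, 156.7]] blob 80 [241, 152, 30, 10, 256]
 axis angle 3.137 centre-pivot [-1.5 43.8] size 42.5 13.5
wide pred tip/inner [[287.1, 112.0], [286.8, 141.9]] blob 0 [0, 0, 512, 384, 136992]
```

Run:
```python
from h import *
s=observe();im=get_image("wrist");g=im.max(2)
np.set_printoptions(linewidth=250)
print(g[104:152:2,262:322:3])
n,l,st,c=cv2.connectedComponentsWithStats((g<60).astype(np.uint8))
for i in range(1,n):
    if 60<st[i,4]<1500 and st[i,1]<220: print(st[i],c[i].round(0))
for a in(1.57,1.4,1.2): print(a,projw(pts([.4804,.1934,.068,-.7763,0,a])[2:],s["position"],s["ee_rot"]).round(0).tolist())
```

```text
[[215 214 212 213 213 214 214 215 215 214 215 214 214 212 212 213 213 214 214 215]
 [214 214 213 212 212 214 214 215 215 215 215 216 215 215 214 213 212 210 210 210]
 [213 212 212 213 213 211 214 213 213 214 215 214 215 215 215 217 217 215 214 214]
 [215 215 214 215 215 214 215 214 214 212 212 212 213 215 216 215 214 215 215 215]
 [215 216 215 213 213 213 212 213 214 213 212 214 216 212 210 209 210 210 211 211]
 [216 214 214 214 215 216 214 211 212 211 214   0  17  94 211 208 209 210 211 212]
 [215 216 216 215 217  46 161 218 217 217 228  22  38  34 222 213 213 214 214 212]
 [221 220 220 220 225  40  54 164 224 223 126  26  40  36 224 213 214 213 215 213]
 [ 66  65  62  57  37  53 156 109 116 107  96  30  41  26 218 214 213 215 214 215]
 [129 128 130 129  62  93 173 111 117 113  50  35  44  60 215 213 213 214 214 214]
 [206 216 214 205 100 107 161 103 105 107  20  36  44  60 132 133 142 171 207 216]
 [223 222 222 228 104  87 141 111 115 112  23  39  42 145 226 225 226 227 200 214]
 [222 222 222 139 104 103 161 105 108  98  23  39  38 231 224 224 224 225 184 216]
 [222 222 222 227 102
[... 638 characters left out ...]
123]
 [248 248 248 248 249 248 105 188 190 192 194 246 197 222 222 221 222 223 130 132]
 [248 247 247 247 250 133 124 246 230 200 191 222 197 221 221 221 220 223 131 133]
 [231 252 251 249 253 102 149 242 237 233 235 242 219 221 221 221 221 222 131 132]]
[ 32   9  38 110 274] [59. 70.]
[ 20  16  31  12 157] [37. 23.]
[  0  21  13  70 667] [ 5. 53.]
[137  62  55  62 253] [164. 100.]
[137  66  17  13  69] [146.  71.]
[288 114  15  29 255] [295. 128.]
[149 135  29  11 196] [163. 140.]
[242 152  29  10 250] [256. 157.]
[ 59 176  12  12 114] [ 65. 182.]
[149 185  87   3  91] [192. 187.]
1.57 [[288.0, 112.0], [288.0, 142.0]]
1.4 [[296.0, 113.0], [290.0, 142.0]]
1.2 [[304.0, 116.0], [293.0, 143.0]]
```

Wrist code puts the wide lever's tip at (299,114) and its inner end at (292,141), so it's at about 1.34 rad. The finger rode up over the sleeve, and the lever isn't fully open. The narrow one is shut. I'll go again with the tip 10 mm lower.

```bash
python3 -m pendant '[0.018,0.04,0,0,0,0,0, 0.018,0.04,0,0,0,0,0, 0,0,0.06,0,0,0,0, 0,0,0.06,0,0,0,0, 0,0,0.06,0,0,0,0, 0,0,0.04,0,0,0,0, 0,0,0,0,0,0,0]'; python3 rel.py
python3 -m pendant '[0,0,0.04,0,0,0,0, 0,0,0.02,0,0,0,0, 0,0,0,0,0,0,0]'; python3 rel.py
```

```text
clock: 16.32
position: [0.5051, 0.274, 0.1024]
ee_rot: [-1.192, -2.9, 0.011]
force: [0.7, -0.0, -0.0]
width: 0.008
gripper_force: 0.0
rel pivot tool [ 39.5 119.3 -35.9] F tool [-0.5  0.5  0. ]
rel pivot tool [ 39.2  29.3 -35.1] F tool [-0.5  0.5  0. ]
clock: 16.7
position: [0.5082, 0.2759, 0.0466]
ee_rot: [-1.196, -2.904, 0.001]
force: [0.6, 0.2, 0.1]
width: 0.004
gripper_force: 0.0
rel pivot tool [ 38.7 123.   20.8] F tool [-0.3  0.6 -0.1]
rel pivot tool [38.2 33.  20.9] F tool [-0.3  0.6 -0.1]
```

```bash
python3 -m pendant '[0,-0.006,0,0,0,0,0, 0,-0.006,0,0,0,0,0, 0,-0.005,0,0,0,0,0]'; python3 rel.py
python3 -m pendant '[0,-0.004,0,0,0,0,0, 0,-0.004,0,0,0,0,0]'; python3 rel.py
python3 -m pendant '[0,-0.003,0,0,0,0,0, 0,-0.003,0,0,0,0,0]'; python3 rel.py
```

```text
clock: 17.08
position: [0.4989, 0.2669, 0.0492]
ee_rot: [1.195, 2.902, 0.013]
force: [10.4, 13.6, 2.5]
width: 0.002
gripper_force: 6.7
rel pivot tool [ 38.9 110.   19.3] F tool [ 2.2 17.  -2.4]
rel pivot tool [38.5 20.  18.5] F tool [ 2.2 17.  -2.4]
clock: 17.32
position: [0.4974, 0.2652, 0.0513]
ee_rot: [1.193, 2.898, 0.028]
force: [19.3, 19.3, 5.8]
width: 0.009
gripper_force: 11.5
rel pivot tool [ 38.7 107.5  18.3] F tool [-0.1 27.4 -5.2]
rel pivot tool [38.3 17.5 16.6] F tool [-0.1 27.4 -5.2]
clock: 17.58
position: [0.4961, 0.2638, 0.0529]
ee_rot: [1.192, 2.895, 0.039]
force: [23.3, 23.7, 9.4]
width: 0.007
gripper_force: 14.7
rel pivot tool [ 38.7 105.6  17.4] F tool [ 0.1 33.5 -8.5]
rel pivot tool [38.3 15.6 15. ] F tool [ 0.1 33.5 -8.5]
```

The resistance is well above lever friction. Before pushing harder, I'll work out the true fingertip height from the start wrist picture. The jaw was fully open there, so the pad's v is known (±46 mm), and the tip corners are at (180,226) and (333,226).

Run:
```python
from h import *
for v,q in((-.046,(180,226)),(.046,(333,226)),(-.046,(180,262)),(.046,(333,262))):
    f=lambda p:projw([[p[0],v,p[1]]],np.zeros(3),np.zeros(3))[0]-q
    r=least_squares(f,[0,0]);print(q,"u,dz mm",(r.x*1000).round(1),r.cost)
for P in([.0095,-.046,.011],[-.0095,-.046,.011],[.0,-.046,.011]):print(P,projw([P],np.zeros(3),np.zeros(3)).round(0))
# now: dark-lever pixels in scene near wide lever
s=observe();g=get_image("scene").max(2)
for a in(1.3,1.45,1.57):print(a,proj("scene",pts([.4804,.1934,.068,-.7763,0,a])[2:]).round(1).tolist())
np.set_printoptions(linewidth=250);print("cols190..240");print(g[196:226,190:240:2])
W=get_image("wrist").max(2)
m=R.from_rotvec(s["ee_rot"]).as_matrix()
for a in(1.3,1.45,1.57):print(a,projw(pts([.4804,.1934,.068,-.7763,0,a])[2:],s["position"],s["ee_rot"]).round(1).tolist())
print("wrist rows196..236 cols 180..270");print(W[196:240:2,180:272:3])
```

```text
(180, 226) u,dz mm [ 6.4 -7.7] 4.0389678347315804e-28
(333, 226) u,dz mm [  9.2 -13.8] 4.0389678347315804e-28
(180, 262) u,dz mm [-13.8 -16.8] 0.0
(333, 262) u,dz mm [-10.3 -22.6] 0.0
[0.0095, -0.046, 0.011] [[186. 210.]]
[-0.0095, -0.046, 0.011] [[188. 236.]]
[0.0, -0.046, 0.011] [[187. 223.]]
1.3 [[198.0, 235.3], [200.5, 217.6]]
1.45 [[203.6, 234.9], [202.3, 217.5]]
1.57 [[208.1, 234.2], [203.7, 217.3]]
cols190..240
[[107 109 129  91  67  57  49  41  34  31  34  35 100 169 170 172 182 162 154 144 124 118 114  99  76]
 [ 99  99 155  94  52  41  33  32  36  36  41  40 114 185 164 158 152 120 116 112 101 103  99  97  85]
 [ 76  82 161 103  62  46  37  39  46  46  50  47 102 155 121 109 102  85  96 100  95  94  86 110 116]
 [ 60  66 136 110  86  55  47  48  53  55  55  52  82 113  84  75  78  78  93 109  84  75  69 133 149]
 [ 56  60 106 119 106  59  53  53  55  54  52  50  71  96  82  75 102  92  82 123  77  50  50 128 151]
 [ 57  59  87 129 123  59  56  52  49  48  45  40  65 115 113  82 133 111  65 111  62  30  29  90 127]
 [ 57  57  73 130 126  53  49  44  41  38  36  34  64 141 14
[... 4653 characters left out ...]
 17  17  18  15  11  97  99 100  99  22  60  10  99  99  99  99]
 [ 96  97  97  97  97  97  97  97  97  97  94  72  14  16  18  16  17  15  49 103  99  99  99 100  26  62  15 100  99  99  99]
 [ 97  97  96  97  97  97  97  98  98  98  96  89  15  16  16  17  27  98 100 100  98  99  99 100  24  64  18  99  99  99  99]
 [ 93  93  93  94  94  95  94  95  95  94  93  94  11  15  16  52 101 100  99 100  98  99  99  99  19  61  15 100 100  99  99]
 [ 95  96  96  96  95  95  96  96  95  96  96  94  13  16  18  94  99  99  98  98  99  99 100  99  19  62  16 100  99  99  98]
 [ 99 100  99  98  99  98  98  99  97  98  99  95   9  16  15 102 100 100  99  99  99  99  99 100  19  65  15 100  99 100  98]]
```

The wrist image now shows the wide lever vertical, centred on column 226 with its tip at row 197, which is what 1.57 rad predicts. The fingertip really does sit about 10 mm behind the TCP. I'll back off, lift and measure both levers.

```bash
python3 -m pendant '[0,0.008,0,0,0,0,0, 0,0.012,0,0,0,0,0, 0,0,-0.05,0,0,0,0, 0,0,-0.06,0,0,0,0, 0,-0.03,-0.06,0,0,0,0, 0,-0.03,-0.06,0,0,0,0, 0,0,-0.05,0,0,0,0, 0,0,0,0,0,0,0]'; python3 rel.py
python3 ang.py
```

```text
clock: 18.68
position: [0.4619, 0.2286, 0.3224]
ee_rot: [1.197, 2.9, 0.005]
force: [1.1, -0.3, -0.4]
width: 0.005
gripper_force: 0.0
rel pivot tool [  37.5   58.  -254.7] F tool [-1.   0.6  0.4]
rel pivot tool [  36.9  -32.  -255.2] F tool [-1.   0.6  0.4]
narrow pred tip/inner [[260.8, 180.8], [231.1, 181.0]] blob 108 [232, 176, 29, 10, 248]
 axis angle 0.021 centre-pivot [-1.6 44.1] size 41.3 13.7
wide pred tip/inner [[277.4, 136.4], [277.1, 166.3]] blob 75 [82, 126, 214, 40, 877]
 axis angle 3.096 centre-pivot [-59.  -87.2] size 332.9 56.0
```

```bash
sed -i 's/mask=(im.max(2)<60).astype(np.uint8)/mask=(im.max(2)<48).astype(np.uint8);mask=cv2.morphologyEx(mask,cv2.MORPH_OPEN,np.ones((4,4),np.uint8))/' ang.py; python3 ang.py; python3 ang.py
```

```text
narrow pred tip/inner [[262.0, 181.3], [232.2, 181.5]] blob 11 [234, 178, 27, 9, 200]
 axis angle 3.042 centre-pivot [ 0.4 41.8] size 38.2 12.2
wide pred tip/inner [[278.7, 136.8], [278.4, 166.7]] blob 8 [273, 131, 11, 36, 290]
 axis angle 1.673 centre-pivot [-47.6  -0.4] size 13.6 51.7
narrow pred tip/inner [[262.8, 181.8], [232.9, 182.0]] blob 10 [235, 178, 28, 10, 202]
 axis angle 3.094 centre-pivot [ 0.3 42.7] size 39.7 12.8
wide pred tip/inner [[279.7, 137.1], [279.3, 167.1]] blob 7 [274, 132, 11, 35, 274]
 axis angle 1.677 centre-pivot [-47.   -0.5] size 13.3 50.1
```

Both levers check out. The narrow one was within a pixel of its shut position in the close view. The wide one matched fully open in the close view, and at 33 N its stop was firm. The arm is clear, so I'm handing in.

```bash
python3 -c "
from cell import *
print(sign_off())"
```

```text
the job is handed in; nothing more can be done
None
```

Job handed in at about 19 s: the narrow lever was pushed shut first, then the wide lever fully open (its first push stopped at about 1.34 rad, so I repeated it lower); I never moved near the pot or clip and did not re-check them.

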